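# Unclip the probe thermometer and check two pans

### The job

Press down on the ribbed tail of the probe thermometer so that it tips over its rail and its front snaps up out of the roller catch. Then take the probe off the rail and hold its tip on the black check disc of the taller pan for about a second, then on that of the lower pan for about a second. Finally lower the probe into the shallow tray, so that it touches the tray before you let go, and leave it lying inside the rim, without disturbing the egg carton, jar or bowl.

Things in the scene. Friction and masses are not known exactly. Their poses are not given: they have to be found in the camera images.
- stand: Fixed steel stand holding the probe: base 170 x 100 x 8 mm. Origin under its centre, z up, x along the clipped probe towards its stem. At x = -15 mm a round rail 10 mm thick runs along y between posts at y = +-40 mm, with a 20 mm collar on it each side of the handle. Roller catch at x = +45 mm; thin rest bar at x = +67 mm, top at 85 mm.
- catch_mid (a point): Middle of the roller catch, 78 mm above the table at x = +45 mm on the stand: two white sprung rollers, 12 mm thick, lie along x at y = +-9 mm in grey blocks (28 mm long, y = +-18 to 36 mm, tops at 84 mm). They spread sideways when the tongue is pulled up with about 6 to 8 N.
- probe: Loose right-angle surface thermometer, about 190 g: black handle 150 (x) x 26 (y) x 24 mm (z). Origin at the centre of its underside, z up, x towards the stem. The 8 mm steel stem leaves the front 12 mm above the underside, runs to x = +130 mm and bends down to the tip. Two ribs 6 mm deep under the handle straddle the rail. Starts level, underside 85 mm above the table.
- probe_tail (a point): Place to press: middle of the ribbed tail, on top of the handle, x = -63, z = +24 mm on the probe. Pressed down 8 to 13 mm (about 10 N) it tips the probe about the rail; the front then stays up, tilted about 12 degrees.
- probe_grip (a point): Place to grip: on top of the handle between the rail and the catch (x = +12, z = +24 mm), near the centre of mass; axes as the probe's.
- probe_seat (a point): Point on the handle's underside that sits on the rail (x = -15 mm).
- probe_tongue (a point): Centre of the round bulb (10 mm thick) of the steel tongue under the handle, x = +45, z = -14 mm on the probe. Clipped in, it lies 7 mm below the roller axes; once out, it rests on top of the rollers, about 13 mm higher.
- probe_tip (a point): The contact tip: centre of the flat lower end of the stem, a 12 mm disc, at x = +130, z = -48 mm in the probe's frame.
- rail_top (a point): Middle of the rail's top on the stand, 85 mm above the table.
- pan_tall: Taller fixed steel food pan, 108 (x) x 176 (y) mm, 100 mm deep, with a flat 4 mm lid (lid top at 104 mm). Origin under its centre.
- pan_tall_point (a point): Check point of the taller pan: centre of the top of a black disc, 30 mm across and 3 mm high, in the middle of the lid, 107 mm above the table.
- pan_low: Lower fixed steel food pan, 108 (x) x 176 (y) mm, 65 mm deep, with a flat 4 mm lid (lid top at 69 mm). Origin under its centre.
- pan_low_point (a point): Check point of the lower pan: centre of the top of a black disc, 30 mm across and 3 mm high, in the middle of the lid, 72 mm above the table.
- tray: Fixed shallow aluminium tray, 180 (x) x 290 (y) mm outside, floor about 5 mm thick, 3 mm walls 18 mm high. Origin under its centre. Empty.
- eggs: Bystander: open egg carton with six eggs, 150 x 100 x 61 mm, origin under its centre.
- jar: Bystander: jar, 64 mm across, 85 mm high, origin under its centre.
- bowl: Bystander: steel bowl, 100 mm across, 45 mm high, origin under its centre.
Mind the look-alikes: they are no part of the job. Leave any green or red look-alike of the pan_low alone. What is shaped like the stand but pink is not meant.

How it is judged:
By the outcome, as a careful person would: the job done as asked, in the order asked, and still so for the second after the job is handed in, with the robot touching nothing.
It also fails if it takes over 72 s, if anything falls off the work surface, if the arm or the gripper's body presses on something with over 40 N, if the wrist force passes 120 N, or if a joint passes its speed limit or range.

### The arm

A 6-joint arm with a two-finger parallel gripper is mounted at the origin on the work surface. World frame = base frame: x ahead of the robot, y to its left, z up, the work surface at z = 0. Lengths are in m, angles in degrees, forces in N, time in s.
With the tool pointing down it reaches from about 0.35 to 0.875 m from the base axis. Payload 4.2 kg.
Tool frame: the origin (TCP) lies at the very end of the fingers, on their centre line; the grasp point (between the pads) lies 19 mm behind it; z points along the fingers, y is the line along which they close (so a half turn about z gives the same grasp; the last joint's range is limited). The gripper opens to 87 mm and grips with 3 to 60 N. Pads are 19 mm wide; open, the fingers measure 117 mm over their backs; the gripper's body (75 mm by 190 mm) begins 51 mm behind the grasp point.
Start: joints at [-56.517, 22.042, 0.453, 0, -68.411, -14.817], TCP at [0.2, -0.592, 0.223] pointing down, gripper open.
Joint ranges: [-179.83, 179.83], [-69.29, 118.12], [-61.27, 80.66], [-181.25, 117.63], [-171.15, -9.14], [-177.46, 177.46]. Speed limits (degrees/s): [159.86, 159.86, 180, 180, 180, 180].

### API

Orientations are given as a 3x3 rotation matrix whose columns are the frame's x, y, z axes.
In Python, from station import r gives the robot as it stands.
- The arm moves only by the tool jog_arm, never from a script. Its argument "plan" is text: rows parted by semicolons, each of 7 numbers parted by spaces: the shift along the tool's x, y, z normalised to -1 to 1, where 1 is 0.025 m, then the turn, a rotation vector about the tool's x, y, z normalised to -1 to 1, where 1 is 8 degrees, then the closure, from -1 (fully open) to 1 (shut). A call has exactly 10 rows; each row shifts and turns the commanded pose from where the row before left it, along the tool's axes as they then stand; what a row does not reach is not made up. A row lasts 1/10 s, in which the tool goes at most 50 mm and 8.59 degrees, less where a joint would pass 70% of its speed; a pose out of reach is approached as far as the arm can. A call with a number of a shift or a turn outside -1 to 1 is refused whole. A call with a gripper value outside its range is refused whole. The fingers move at their own pace and stop on an object; the grip force is fixed at half the most. Time passes only in rows, so rows that do not move let the fingers close, or fill a call up. It gives the time, the measured TCP pose, the force, the opening and the grip force at its end, in the units of the state.
- r.sense(): the state, without advancing time (a new reading comes with each control period).
- r.capture(name): name is "scene" or "top"; returns (picture, depth): 384x512x3 uint8, red, green, blue; 384x512 float32, m along the optical axis (not along the pixel's ray), 0 where there is no reading.
- r.get_calibration(name): a dict with "mtx" (3x3 intrinsics, pixels), "extrinsics" (4x4, takes a point from camera to world coordinates). Camera axes: x right, y up, looking along -z (the intrinsics and any distortion apply to the point x, -y, -z); pixel columns grow to the right and rows downward; lengths in m; the calibration is good to about 2 mm. A picture is of the moment at which its call begins. get_calibration takes no time and is no camera call.
- r.finish_job(): hands the job in; it is judged then, once.
The state is a dict: "time_s": time; "joints": joint angles; "joint_velocities": joint speeds; "effort": joint torques, N m; "tcp_pos": TCP position; "ee_rot": TCP orientation; "wrist_force": force on the tool from outside, world axes, zero at the start; "moment": the same for the moment, N m; "gripper_width": opening from 0.0 (shut) to 1.0 (fully open); "gripper_force": force on a finger pad.
Only numpy, scipy, OpenCV 4.12 (cv2) and the standard library are available. Lean on these libraries where they do the work, as an engineer would, in place of code of your own. Each camera call takes 0.05 s, during which the arm holds its last target. There are 200 camera calls.

## Working session

There is one attempt and no reset: what is moved stays moved. The work goes in short steps, Python scripts to look and compute and a tool call to move; the robot and the scene stay as the last step left them, time stands still between calls to the robot, and variables do not carry over. Pictures are saved under pics/ and viewed, at most 12 in all, crops included, and the job is handed in when it is done.

Besides the shell and the picture viewer there is one more tool, called after "Request:" as name(argument=value, ...) on one line, values as JSON. jog_arm: Moves the arm, as the interface text tells. Scaled input: -1 to 1 covers 0.025 m each way for a shift and 8 degrees each way for a turn. Its arguments: {"type":"object","properties":{"plan":{"type":"string"}},"required":["plan"]}

```bash
mkdir -p pics; cat > h.py <<'E'
import numpy as np, cv2
from station import r
def world(name,depth):
    c=r.get_calibration(name);K=c["mtx"];T=np.array(c["extrinsics"]);K=np.array(K)
    v,u=np.mgrid[0:384,0:512]
    P=np.stack([(u-K[0,2])/K[0,0]*depth,-(v-K[1,2])/K[1,1]*depth,-depth],-1)
    return P@T[:3,:3].T+T[:3,3]
def grab(n):
    p,d=r.capture(n); np.savez(f"pics/{n}.npz",p=p,d=d,W=world(n,d)); return p,d
E
python3 - <<'E'
from h import *
for n in("scene","top"):
    p,d=grab(n); cv2.imwrite(f"pics/{n}0.png",cv2.resize(p[:,:,::-1],(800,600)))
    c=r.get_calibration(n);print(c)
print(r.sense())
E
```

```text
{'mtx': array([[458.55850633,   0.        , 255.49409711],
       [  0.        , 458.55850633, 193.94631196],
       [  0.        ,   0.        ,   1.        ]]), 'extrinsics': array([[-0.5263499 , -0.49978353,  0.68787514,  1.3190946 ],
       [ 0.85025282, -0.31422505,  0.42229463,  0.40475929],
       [ 0.0050917 ,  0.80714251,  0.59033468,  0.78635318],
       [ 0.        ,  0.        ,  0.        ,  1.        ]])}
{'mtx': array([[414.46078778,   0.        , 257.8700002 ],
       [  0.        , 414.46078778, 193.94656033],
       [  0.        ,   0.        ,   1.        ]]), 'extrinsics': array([[-0.02069298,  0.99417288, -0.10579269,  0.3541029 ],
       [-0.9997685 , -0.0212003 , -0.00367297, -0.07596888],
       [-0.00589441,  0.10569219,  0.99438142,  1.47605557],
       [ 0.        ,  0.        ,  0.        ,  1.        ]])}
{'time_s': 0.1, 'joints': array([-5.65149769e+01,  2.20844657e+01,  3.89479863e-01, -2.40905957e-02,
       -6.84119712e+01, -1.48170949e+01]), 'joint_velocities': array([-0.08537252, -0.13325021,  0.19046528, -0.01210762,  0.03186822,
        0.01351274]), 'effort': array([-3.35907225e-04, -3.91689491e+01,  1.87933284e+01,  4.23185661e+00,
        1.34495145e-02, -7.06687410e-05]), 'tcp_pos': array([ 0.19990133, -0.59161256,  0.22160487]), 'ee_rot': array([[-9.47439182e-01, -3.19935150e-01, -7.03827268e-04],
       [-3.19935909e-01,  9.47437529e-01,  1.77260428e-03],
       [ 9.97139523e-05,  1.90461436e-03, -9.99998181e-01]]), 'wrist_force': array([ 0.28946513, -0.04486398, -0.04057993]), 'moment': array([ 0.01520524,  0.037618  , -0.00089296]), 'gripper_force': 0.0, 'gripper_width': 1.001197507735947}
```

View pics/scene0.png

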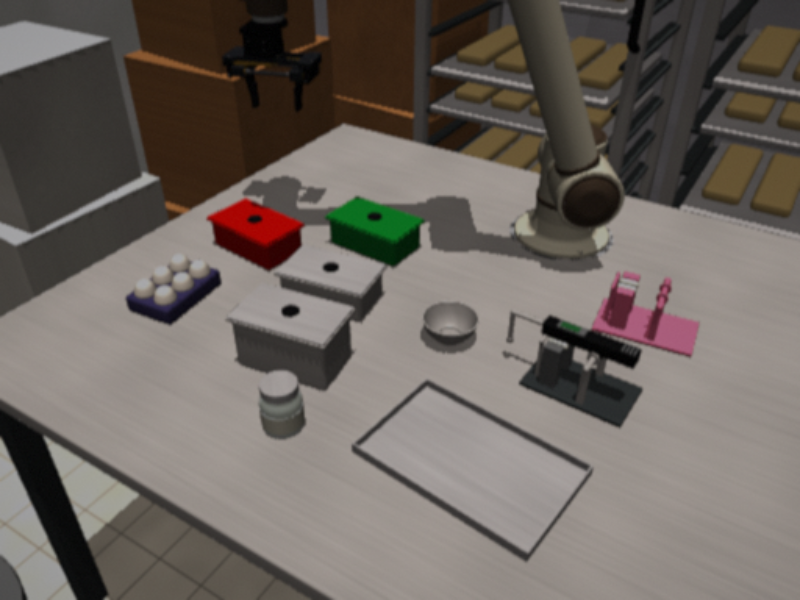

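View pics/top0.png

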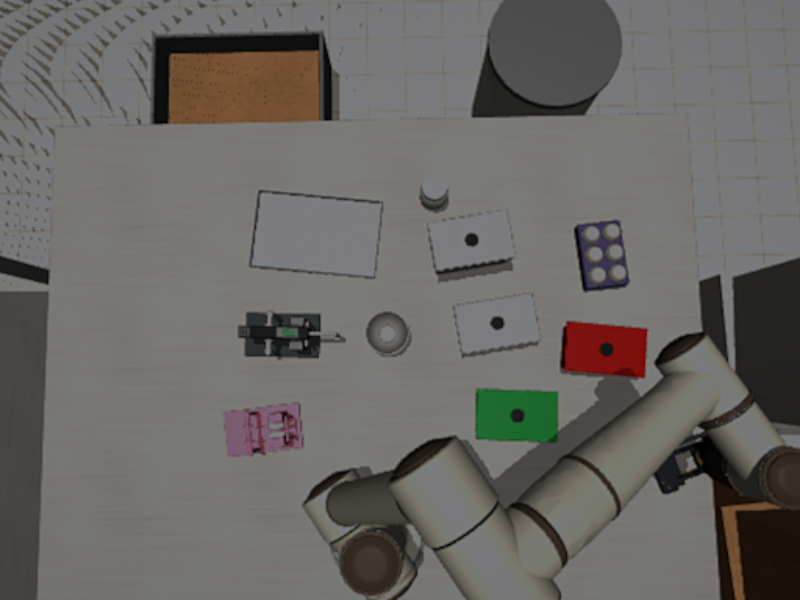

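Scene: the black probe on its dark stand (scene 590,345; top 285,335) is the target. The look-alike is the pink stand (top 263,430). The steel pans are tall (top 471,240) and low (top 497,323); their look-alikes are red (606,349) and green (517,415). The tray is at top 316,235, bowl 388,333, jar 434,192 and eggs 602,255.

```bash
cat >> h.py <<'E'
def ray(name,uv,z):
    c=r.get_calibration(name);K=np.array(c["mtx"]);T=np.array(c["extrinsics"])
    uv=np.atleast_2d(uv).astype(float)
    D=np.c_[(uv[:,0]-K[0,2])/K[0,0],-(uv[:,1]-K[1,2])/K[1,1],-np.ones(len(uv))]@T[:3,:3].T
    return T[:3,3]+D*((z-T[2,3])/D[:,2])[:,None]
E
cat > m.py <<'E'
from h import *
S=1.5625
for n,roi,discs in(("top",(235,310,320,365),[(471,240,.107),(497,323,.072)]),("scene",(500,310,650,425),[(290,311,.107),(331,267,.072)])):
    f=np.load(f"pics/{n}.npz");p,d,W=f["p"],f["d"],f["W"];g=p.max(2)
    for u,v,z in discs:
        u0,v0=int(u/S),int(v/S);m=np.zeros_like(g);m[v0-9:v0+10,u0-12:u0+13]=1
        q=((g<55)&(m>0)).astype(np.uint8); k,lab,st,ce=cv2.connectedComponentsWithStats(q)
        i=lab[v0,u0]; print(n,"disc",ce[i],st[i],ray(n,ce[i],z).round(4),"depth z",np.median(W[lab==i][:,2]).round(4))
    x0,y0,x1,y1=[int(a/S) for a in roi]
    m=np.zeros(g.shape,bool);m[y0:y1,x0:x1]=1
    h=m&(W[...,2]>.103)&(W[...,2]<.125); A=W[h]
    rc=cv2.minAreaRect(A[:,:2].astype(np.float32)*1000);print(n,"probe pts",len(A),rc,cv2.boxPoints(rc).round(0).tolist(),np.percentile(A[:,2],[5,50,95]).round(4))
    b=m&(W[...,2]>.004)&(W[...,2]<.014)
    rc=cv2.minAreaRect(W[b][:,:2].astype(np.float32)*1000);print(n,"base",rc)
    st=m&(W[...,2]>.08)&(W[...,2]<.125);print("ext",W[st][:,:2].min(0),W[st][:,:2].max(0))
    big=cv2.resize(p[y0-6:y1+6,x0-6:x1+12,::-1],None,fx=7 if n=="top" else 6,fy=7 if n=="top" else 6,interpolation=cv2.INTER_CUBIC)
    cv2.imwrite(f"pics/crop_{n}.png",np.clip(big*1.5,0,255).astype(np.uint8));print(x0-6,y0-6,big.shape)
# tray from top image rectangle; heights of others
f=np.load("pics/top.npz");p,d,W=f["p"],f["d"],f["W"]
for nm,(x0,y0,x1,y1),lo,hi in(("tray",(240,180,395,285),.010,.025),("tall",(415,195,525,285),.09,.112),("low",(445,285,545,362),.058,.08),("bowl",(360,305,415,362),.03,.055),("jar",(415,170,455,210),.07,.1),("pink",(215,395,305,462),.02,.14)):
    s=W[int(y0/S):int(y1/S),int(x0/S):int(x1/S)].reshape(-1,3);s=s[(s[:,2]>lo)&(s[:,2]<hi)]
    print(nm,len(s),cv2.minAreaRect(s[:,:2].astype(np.float32)*1000),np.median(s[:,2]))
E
python3 m.py
```

```text
top disc [301.5 153. ] [298 150   8   7  48] [[ 0.6348 -0.2201  0.107 ]] depth z 0.1062
top disc [317.84 206.26] [314 203   8   8  50] [[ 0.4571 -0.2734  0.072 ]] depth z 0.0713
top probe pts 341 ((445.9243469238281, 198.7456817626953), (166.50059509277344, 25.430103302001953), 87.12273406982422) [[429.0, 116.0], [454.0, 115.0], [463.0, 281.0], [437.0, 283.0]] [0.1041 0.108  0.1133]
top base ((441.8196105957031, 219.1334228515625), (189.608642578125, 120.9719009399414), 88.81800842285156)
ext [0.40030803 0.11311803] [0.49498537 0.2816961 ]
144 192 (329, 504, 3)
scene disc [185.34615385 198.51923077] [181 196  10   6  52] [[ 0.6361 -0.218   0.107 ]] depth z 0.108
scene disc [211.21212121 170.78787879] [207 169   9   5  33] [[ 0.459  -0.2709  0.072 ]] depth z 0.0731
scene probe pts 556 ((444.4826965332031, 188.4713134765625), (188.26539611816406, 30.79913902282715), 86.65608978271484) [[424.0, 95.0], [454.0, 94.0], [465.0, 282.0], [435.0, 283.0]] [0.1038 0.1097 0.1122]
scene base ((390.5645446777344, 189.722412109375), (323.19976806640625, 267.40338134765625), 25.14678955078125)
ext [0.3987782 0.0736912] [0.49437726 0.28255773]
314 192 (516, 684, 3)
tray 343 ((673.4283447265625, 129.98291015625), (294.0307922363281, 200.39907836914062), 85.1566162109375) 0.015662973718922224
tall 1638 ((637.0103149414062, -219.13954162597656), (109.24752044677734, 176.6714630126953), 8.298179626464844) 0.10333280902855724
low 1625 ((458.517822265625, -272.8558349609375), (107.89359283447266, 177.36854553222656), 8.222046852111816) 0.0684776543107315
bowl 202 ((444.8789367675781, -31.748703002929688), (96.4754638671875, 96.27685546875), 62.5117073059082) 0.041241836177600244
jar 213 ((760.333251953125, -143.810546875), (51.84812545776367, 54.696598052978516), 89.19052124023438) 0.08403531888971849
pink 366 ((238.00640869140625, 227.4918975830078), (95.35858154296875, 94.18788146972656), 5.6517109870910645) 0.08197625530880703
```

View pics/crop_top.png

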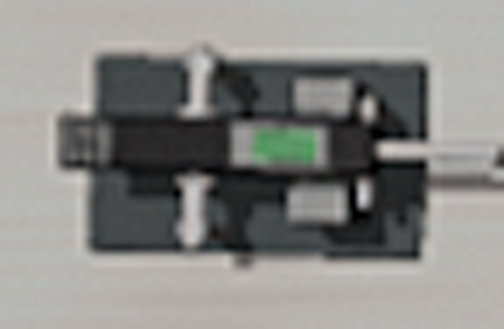

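The crop shows the black probe on the dark stand: ribbed tail at crop 75,140, stem to the right (towards world −y), rail at x≈196, roller blocks at 320. That is the target, with probe +x ≈ (−0.05, −1.0). First I turn the tool to match.

Request:
jog_arm(plan="0 0 0 0 0 -0.95 1;0 0 0 0 0 -0.95 1;0 0 0 0 0 -0.95 1;0 0 0 0 0 -0.95 1;0 0 0 0 0 -0.95 1;0 0 0 0 0 -0.95 1;0 0 0 0 0 -0.95 1;0 0 0 0 0 -0.95 1;0 0 0 0 0 -0.95 1;0 -1 0 0 0 0 1")

```text
time_s: 1.1
tcp_pos: [0.2232, -0.593, 0.2223]
ee_rot: [[-0.052, -0.999, -0.001], [-0.999, 0.052, 0.001], [-0.001, 0.001, -1.0]]
wrist_force: [0.7, -0.5, 0.0]
gripper_width: 0.17
gripper_force: 0.0
```

```bash
cat >> h.py <<'E'
from scipy.spatial.transform import Rotation as R
def go(target,head=None,pitch=0):
    """units of tool-axis shift to target TCP; rotvec units to orientation with tool x along heading, pitched up"""
    s=r.sense();E=np.array(s["ee_rot"]);d=np.array(target)-s["tcp_pos"]
    print("t",s["time_s"].__round__(2),"tcp",s["tcp_pos"].round(4),"F",s["wrist_force"].round(1),"w",round(s["gripper_width"],3),"shift",(E.T@d/.025).round(2))
    if head is not None:
        h=np.array([*head,0]);h/=np.linalg.norm(h);z=np.array([0,0,-1.]);G=np.c_[h,np.cross(z,h),z]@R.from_euler('y',pitch,degrees=True).as_matrix()
        print("turn",(np.degrees(R.from_matrix(E.T@G).as_rotvec())/8).round(2),"shift in goal axes",(G.T@d/.025).round(2))
E
python3 - <<'E'
from h import *
# top-image edges of the handle/rail via crop pixels
for nm,u,v,z in(("tail end",58,140,.109),("front",374,147,.109),("rail+y",200,60,.09),("rail-y",193,240,.09),("blkA",322,95,.084),("blkB",317,203,.084)):
    print(nm,ray("top",[144+u/7,192+v/7],z).round(4))
f=np.load("pics/top.npz");p,W=f["p"],f["W"]
m=np.zeros(p.shape[:2],bool);m[198:234,150:194]=1
h=m&(W[...,2]>.104)&(W[...,2]<.118);A=W[h];vx=cv2.fitLine(A[:,:2].astype(np.float32),2,0,.01,.01).ravel();print(vx,A[:,:2].min(0),A[:,:2].max(0),np.median(A[:,2]))
go([.450,.270,.16],(-.051,-.9987))
E
```

```text
tail end [[0.447  0.2794 0.109 ]]
front [[0.4405 0.13   0.109 ]]
rail+y [[0.4853 0.2163 0.09  ]]
rail-y [[0.3991 0.2195 0.09  ]]
blkA [[0.4677 0.1587 0.084 ]]
blkB [[0.4158 0.1613 0.084 ]]
[0.04725718 0.9988828  0.4462566  0.212148  ] [0.43106009 0.14387792] [0.46025961 0.28152722] 0.10821195857487709
t 1.1 tcp [ 0.2232 -0.593   0.2223] F [ 0.7 -0.5  0. ] w 0.17 shift [-34.94  -7.27   2.53]
turn [ 0.01  0.01 -0.01] shift in goal axes [-34.94  -7.3    2.49]
```

Request:
jog_arm(plan="0 -1 0 0 0 0 1;0 -1 0 0 0 0 1;-1 -1 0 0 0 0 1;-1 -1 0 0 0 0 1;-1 -1 0 0 0 0 1;-1 -1 0 0 0 0 1;-1 -1 0 0 0 0 1;-1 0 0 0 0 0 1;-1 0 0 0 0 0 1;-1 0 0 0 0 0 1")

```text
time_s: 2.1
tcp_pos: [0.41, -0.4012, 0.2218]
ee_rot: [[-0.051, -0.999, -0.001], [-0.999, 0.051, 0.001], [-0.001, 0.001, -1.0]]
wrist_force: [0.6, -0.0, -0.4]
gripper_width: 0.005
gripper_force: 0.0
```

Request:
jog_arm(plan="-1 0 0 0 0 0 1;-1 0 0 0 0 0 1;-1 0 0 0 0 0 1;-1 0 0 0 0 0 1;-1 0 0 0 0 0 1;-1 0 0 0 0 0 1;-1 0 0 0 0 0 1;-1 0 0 0 0 0 1;-1 0 0 0 0 0 1;-1 0 0 0 0 0 1")

```text
time_s: 3.1
tcp_pos: [0.4224, -0.1519, 0.2223]
ee_rot: [[-0.051, -0.999, -0.001], [-0.999, 0.051, 0.0], [-0.0, 0.001, -1.0]]
wrist_force: [0.4, 0.9, 1.6]
gripper_width: 0.004
gripper_force: 0.0
```

Request:
jog_arm(plan="-1 0 0 0 0 0 1;-1 0 0 0 0 0 1;-1 0 0 0 0 0 1;-1 0 0 0 0 0 1;-1 0 0 0 0 0 1;-1 0 0 0 0 0 1;-1 0 0 0 0 0 1;-1 0 0 0 0 0 1;-1 0 0 0 0 0 1;-1 0 0 0 0 0 1")

```text
time_s: 4.1
tcp_pos: [0.4352, 0.0977, 0.2223]
ee_rot: [[-0.051, -0.999, -0.001], [-0.999, 0.051, -0.0], [0.0, 0.001, -1.0]]
wrist_force: [0.4, -0.4, 0.7]
gripper_width: 0.007
gripper_force: 0.0
```

```bash
python3 -c "
from h import *
go([.4475,.268,.13],(-.047,-.9989))"
```

```text
t 4.1 tcp [0.4352 0.0977 0.2223] F [ 0.4 -0.4  0.7] w 0.007 shift [-6.83 -0.15  3.69]
turn [ 0.   -0.   -0.03] shift in goal axes [-6.83 -0.17  3.69]
```

Request:
jog_arm(plan="-1 -0.15 0 0 0 0 1;-1 0 0 0 0 0 1;-1 0 0 0 0 0 1;-1 0 0 0 0 0 1;-1 0 1 0 0 0 1;-1 0 1 0 0 0 1;-0.83 0 1 0 0 0 1;0 0 0.7 0 0 0 1;0 0 0 0 0 0 1;0 0 0 0 0 0 1")

```text
time_s: 5.1
tcp_pos: [0.4481, 0.2669, 0.1301]
ee_rot: [[-0.051, -0.999, -0.0], [-0.999, 0.051, -0.001], [0.001, 0.0, -1.0]]
wrist_force: [0.1, -0.2, 0.3]
gripper_width: 0.008
gripper_force: 0.0
```

Request:
jog_arm(plan="0 0 0.2 0 0 0 1;0 0 0.2 0 0 0 1;0 0 0.2 0 0 0 1;0 0 0.1 0 0 0 1;0 0 0.1 0 0 0 1;0 0 0.08 0 0 0 1;0 0 0.08 0 0 0 1;0 0 0.08 0 0 0 1;0 0 0 0 0 0 1;0 0 0 0 0 0 1")

```text
time_s: 6.1
tcp_pos: [0.4491, 0.2688, 0.1059]
ee_rot: [[-0.05, -0.999, 0.003], [-0.999, 0.05, 0.003], [-0.004, -0.003, -1.0]]
wrist_force: [-2.3, 2.6, 7.6]
gripper_width: 0.003
gripper_force: 3.6
```

Request:
jog_arm(plan="0 0 0.06 0 0 0 1;0 0 0.06 0 0 0 1;0 0 0.06 0 0 0 1;0 0 0.06 0 0 0 1;0 0 0.06 0 0 0 1;0 0 0.05 0 0 0 1;0 0 0 0 0 0 1;0 0 0 0 0 0 1;0 0 0 0 0 0 1;0 0 0 0 0 0 1")

```text
time_s: 7.1
tcp_pos: [0.4485, 0.2677, 0.0957]
ee_rot: [[-0.051, -0.999, 0.001], [-0.999, 0.051, 0.001], [-0.001, -0.001, -1.0]]
wrist_force: [0.6, 4.2, 2.2]
gripper_width: 0.005
gripper_force: 2.1
```

```bash
cat > look.py <<'E'
from h import *
import sys
n,tag,x0,y0,x1,y1=sys.argv[1],sys.argv[2],*map(int,sys.argv[3:7])
p,d=grab(n);k=min(780/(x1-x0),580/(y1-y0));c=cv2.resize(p[y0:y1,x0:x1,::-1],None,fx=k,fy=k,interpolation=cv2.INTER_CUBIC);cv2.imwrite(f"pics/{tag}.png",np.clip(c*1.5,0,255).astype(np.uint8));print("scale",k)
E
python3 look.py scene press 300 150 430 275
```

```text
scale 4.64
```

View pics/press.png

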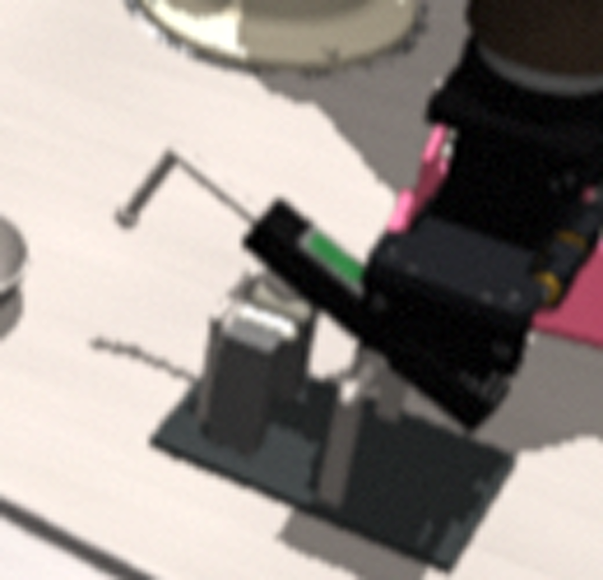

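The probe snapped free: front up (crop 275,215), tail down (475,420), tongue bulb above the rollers. I back off, open the gripper and re-measure.

Request:
jog_arm(plan="0 0 -0.5 0 0 0 1;0 0 -1 0 0 0 1;0 0 -1 0 0 0 1;0 0 -1 0 0 0 0;-1 0 -1 0 0 0 0;-1 0 -0.5 0 0 0 0;-1 0 0 0 0 0 0;-1 0 0 0 0 0 0;0 0 0 0 0 0 0;0 0 0 0 0 0 0")

```text
time_s: 8.15
tcp_pos: [0.4523, 0.3655, 0.2187]
ee_rot: [[-0.051, -0.999, -0.003], [-0.999, 0.051, -0.004], [0.005, 0.003, -1.0]]
wrist_force: [-0.4, -0.3, -0.8]
gripper_width: 0.482
gripper_force: 0.0
```

```bash
python3 look.py top tilted 145 190 225 240; python3 - <<'E'
from h import *
for n,(x0,y0,x1,y1) in(("top",(148,200,200,228)),("scene",(315,180,425,250))):
    f=np.load(f"pics/{n}.npz");p,W=f["p"],f["W"];m=np.zeros(p.shape[:2],bool);m[y0:y1,x0:x1]=1
    m&=(W[...,2]>.088)&(W[...,2]<.15)&(p.max(2)<90)&(abs(W[...,0]-.4455)<.02)&(W[...,1]>.13)&(W[...,1]<.29)
    A=W[m];B=A[abs(A[:,0]-.4455)<.012];k=np.polyfit(B[:,1],B[:,2],1);res=B[:,2]-np.polyval(k,B[:,1]);B=B[abs(res)<.004];k=np.polyfit(B[:,1],B[:,2],1)
    l=cv2.fitLine(A[:,:2].astype(np.float32),2,0,.01,.01).ravel()
    print(n,len(A),"tilt",np.degrees(np.arctan(-k[0])),"z at y=.22",np.polyval(k,.22),l,A[:,1].min(),A[:,1].max())
go([.444,.193,.15],(-.047,-.9989),12)
E
```

```text
scale 9.75
top 359 tilt 13.285999040618004 z at y=.22 0.1096057582044474 [0.0486321  0.9988168  0.44615096 0.20759381] 0.13009924516745067 0.28487165380958746
scene 565 tilt 17.87495842931586 z at y=.22 0.1075137617722182 [0.08383372 0.99647975 0.4531122  0.20045891] 0.14249856668597904 0.28411404682926045
t 8.2 tcp [0.4525 0.3653 0.2191] F [-0.3  0.3  0.2] w 0.486 shift [ 6.89 -0.02  2.79]
turn [ 0.02  1.47 -0.03] shift in goal axes [6.17 0.01 4.14]
```

View pics/tilted.png

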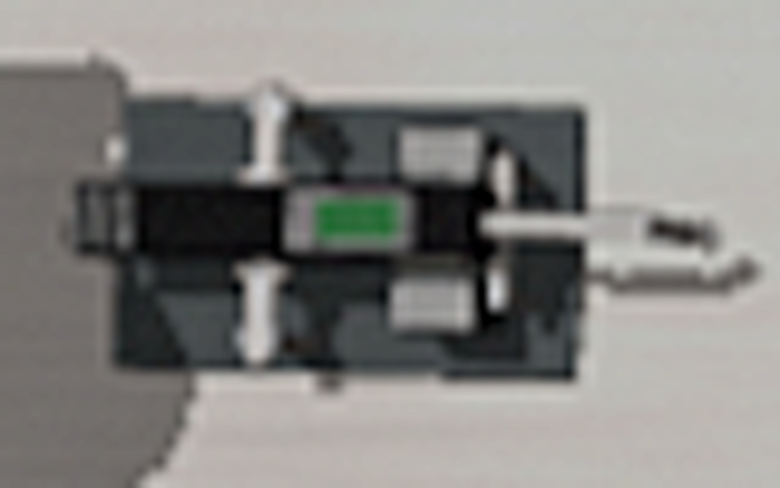

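Top view: the tilted probe still spans the rail (crop 263,225), with its tail at 95,215 and front at 480,225. The tilt is about 12–13°. Now the approach, with the tool tilted to match.

Request:
jog_arm(plan="1 -0.07 0 0 0 0 -0.3;1 0 0 0 0 0 -0.3;1 0 0 0 0 0 -0.3;1 0 0 0 0 0 -0.3;1 0 1 0 0 0 -0.3;1 0 1 0 0 0 -0.3;0.42 0 0.76 0 0 0 -0.3;0 0 0 0 0.75 0 -0.3;0 0 0 0 0.75 0 -0.3;0 0 0 0 0 0 -0.3")

```text
time_s: 9.2
tcp_pos: [0.4464, 0.2061, 0.1504]
ee_rot: [[-0.048, -0.999, -0.012], [-0.976, 0.05, -0.212], [0.212, 0.001, -0.977]]
wrist_force: [0.2, 0.2, -0.4]
gripper_width: 0.654
gripper_force: 0.0
```

```bash
python3 -c "
from h import *
go([.4453,.1915,.087],(-.0486,-.9988),12.5)"
```

```text
t 9.2 tcp [0.4464 0.2061 0.1504] F [ 0.2  0.2 -0.4] w 0.654 shift [0.04 0.01 2.6 ]
turn [ 0.01  0.03 -0.01] shift in goal axes [0.02 0.01 2.6 ]
```

Request:
jog_arm(plan="0.04 0 0.6 0 0 0 -0.3;0 0 0.6 0 0 0 -0.3;0 0 0.6 0 0 0 -0.3;0 0 0.5 0 0 0 -0.3;0 0 0.3 0 0 0 -0.3;0 0 0 0 0 0 -0.3;0 0 0 0 0 0 -0.3;0 0 0 0 0 0 0.2;0 0 0 0 0 0 0.4;0 0 0 0 0 0 1")

```text
time_s: 10.2
tcp_pos: [0.4462, 0.1924, 0.0883]
ee_rot: [[-0.05, -0.999, -0.01], [-0.977, 0.051, -0.207], [0.207, -0.001, -0.978]]
wrist_force: [-0.1, 0.1, 0.3]
gripper_width: 0.457
gripper_force: 0.0
```

Request:
jog_arm(plan="0 0 0 0 0 0 1;0 0 0 0 0 0 1;0 0 0 0 0 0 1;0 0 0 0 0 0 1;0 0 0 0 0 0 1;0 0 0 0 0 0 1;0 0 0 0 0 0 1;0 0 0 0 0 0 1;0 0 0 0 0 0 1;0 0 0 0 0 0 1")

```text
time_s: 11.2
tcp_pos: [0.444, 0.1916, 0.0879]
ee_rot: [[-0.051, -0.999, -0.014], [-0.976, 0.052, -0.209], [0.21, 0.003, -0.978]]
wrist_force: [-8.1, 1.7, 4.8]
gripper_width: 0.296
gripper_force: 29.9
```

Request:
jog_arm(plan="0.06 0.05 -0.28 0 0 0 1;0.06 0.03 -0.28 0 0 0 1;0.1 0 -0.5 0 0 0 1;0.2 0 -0.95 0 0 0 1;0.2 0 -0.95 0 0 0 1;0.2 0 -0.95 0 0 0 1;0.2 0 -0.95 0 0 0 1;0.1 0 -0.5 0 0 0 1;0 0 0 0 0 0 1;0 0 0 0 0 0 1")

```text
time_s: 12.2
tcp_pos: [0.4437, 0.1924, 0.2245]
ee_rot: [[-0.05, -0.999, -0.011], [-0.977, 0.052, -0.207], [0.208, 0.0, -0.978]]
wrist_force: [-0.5, 0.8, -2.0]
gripper_width: 0.301
gripper_force: 29.9
```

Request:
jog_arm(plan="0 0 0 0 -0.4 0 1;0 0 0 0 -0.4 0 1;0 0 0 0 -0.4 0 1;0 0 0 0 -0.3 0 1;0 0 0 0 0 0 1;0 0 0 0 0 0 1;0 0 0 0 0 0 1;0 0 0 0 0 0 1;0 0 0 0 0 0 1;0 0 0 0 0 0 1")

```text
time_s: 13.2
tcp_pos: [0.444, 0.1929, 0.2247]
ee_rot: [[-0.051, -0.999, -0.0], [-0.999, 0.051, -0.0], [0.0, 0.0, -1.0]]
wrist_force: [0.5, -0.3, -1.6]
gripper_width: 0.296
gripper_force: 29.9
```

```bash
python3 look.py scene held 270 100 430 220; python3 -c "
from h import *
go([.5,.1,.25],(-.0486,-.9988))
print(np.array(r.sense()['ee_rot']).round(3))"
```

```text
scale 4.833333333333333
t 13.25 tcp [0.444  0.1928 0.2247] F [-0.5 -0.  -1.7] w 0.294 shift [ 3.59 -2.43 -1.01]
turn [ 0.   -0.   -0.02] shift in goal axes [ 3.6  -2.42 -1.01]
[[-0.051 -0.999 -0.   ]
 [-0.999  0.051 -0.   ]
 [ 0.     0.    -1.   ]]
```

View pics/held.png

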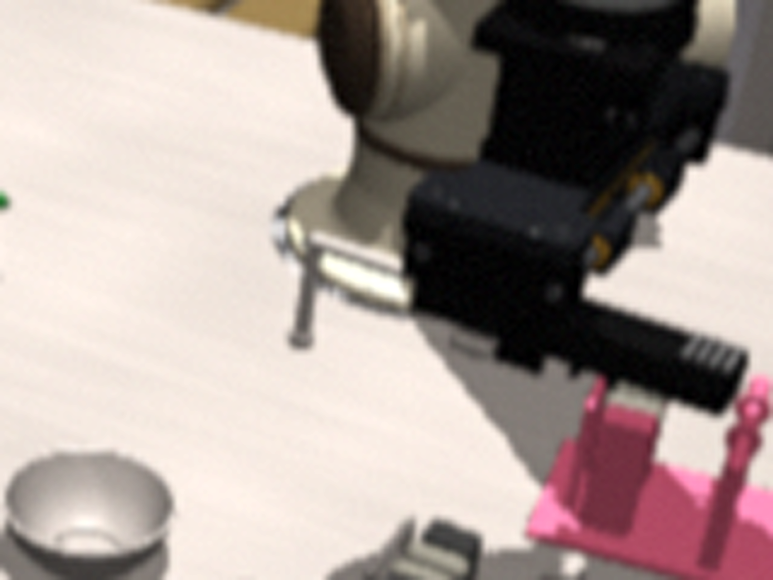

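The probe is held level and clear of the stand, with the tip at crop 300,342 (image ≈332,171). I measure the tip relative to the TCP.

```bash
python3 - <<'E'
from h import *
s=r.sense();T=s["tcp_pos"];h=np.array([-.05,-.9988,0]);n=np.array([-.9988,.05,0])
c=r.get_calibration("scene");C=np.array(c["extrinsics"])[:3,3]
for uv in((332.1,170.8),(332.1,171.8)):
    a=ray("scene",uv,0)[0];d=a-C;t=n@(T-C)/(n@d);P=C+t*d-T;print("fwd",P@h,"dz",P[2])
W=np.load("pics/scene.npz")["W"];print("depth tip",[( (W[v,u]-T)@h, (W[v,u]-T)@n,(W[v,u]-T)[2]) for u in(331,332,333) for v in(170,171)])
# handle underside / stem heights: stem & tail via depth
p,d=grab("top");W=world("top",d)
D=W-T;f=D@h;l=D@n;m=(abs(l)<.03)&(D[...,2]>-.1)&(D[...,2]<.04)&(f>.04)&(f<.16);
for a in np.arange(.04,.16,.01):
    q=m&(f>=a)&(f<a+.01)
    if q.sum():print(round(a,2),q.sum(),np.median(D[q][:,2]).round(4),np.median(l[q]).round(4))
q=(abs(l)<.03)&(f<-.04)&(f>-.12)&(abs(D[...,2])<.05);print("tail",q.sum(),f[q].min(),np.median(D[q][:,2]),np.median(l[q]))
np.save("pics/top_p.npy",p)
E
```

```text
fwd 0.11380613701904019 dz -0.04175870624285721
fwd 0.11348898590068328 dz -0.04450794991880963
depth tip [(np.float64(0.1142488981636346), np.float64(-0.006085871648848264), np.float64(-0.03637751863410715)), (np.float64(0.11330298122343092), np.float64(-0.007559521572769408), np.float64(-0.03807514012041907)), (np.float64(0.11177118591604943), np.float64(-0.00593950154140483), np.float64(-0.03552454313721626)), (np.float64(0.11074226569726868), np.float64(-0.0076104113158249765), np.float64(-0.0370806956238145)), (np.float64(0.10875242503278543), np.float64(-0.007082139848815247), np.float64(-0.03377805566747821)), (np.float64(0.10987775865767699), np.float64(-0.0036888685901960805), np.float64(-0.038863850070274986))]
0.04 28 0.0283 -0.0024
0.05 35 0.0278 -0.0024
0.06 9 0.0205 -0.0034
0.07 12 0.0208 -0.0036
0.08 9 0.021 -0.0041
0.09 12 0.0203 -0.0042
0.1 9 0.021 -0.0044
0.11 18 -0.0139 -0.0033
0.12 1 -0.0371 -0.0028Traceback (most recent call last):
  File "<stdin>", line 13, in <module>
    return umr_minimum(a, axis, None, out, keepdims, initial, where)
ValueError: zero-size array to reduction operation minimum which has no identity
```

```bash
python3 -c "
from h import *
go([.639,-.104,.165],(-.051,-.9987))"
```

```text
t 13.3 tcp [0.444  0.1928 0.2248] F [-0.5 -0.9 -1.7] w 0.298 shift [11.46 -8.4   2.39]
turn [ 0. -0.  0.] shift in goal axes [11.46 -8.39  2.39]
```

Request:
jog_arm(plan="0.5 -0.4 0 0 0 0 1;0.9 -0.7 0 0 0 0 1;1 -0.7 0 0 0 0 1;1 -0.7 0 0 0 0 1;1 -0.7 0 0 0 0 1;1 -0.7 0 0 0 0 1;1 -0.7 0 0 0 0 1;1 -0.7 0 0 0 0 1;1 -0.7 0 0 0 0 1;1 -0.7 0 0 0 0 1")

```text
time_s: 14.3
tcp_pos: [0.5999, -0.0517, 0.2247]
ee_rot: [[-0.051, -0.999, -0.0], [-0.999, 0.051, -0.0], [0.0, 0.0, -1.0]]
wrist_force: [-0.4, 1.4, -1.4]
gripper_width: 0.301
gripper_force: 29.9
```

Request:
jog_arm(plan="0.8 -0.7 0 0 0 0 1;0.7 -0.6 0 0 0 0 1;0.4 -0.3 0.3 0 0 0 1;0.16 -0.1 0.5 0 0 0 1;0 0 0.5 0 0 0 1;0 0 0.5 0 0 0 1;0 0 0.4 0 0 0 1;0 0 0.19 0 0 0 1;0 0 0 0 0 0 1;0 0 0 0 0 0 1")

```text
time_s: 15.3
tcp_pos: [0.6394, -0.104, 0.1657]
ee_rot: [[-0.051, -0.999, 0.001], [-0.999, 0.051, -0.0], [0.0, -0.001, -1.0]]
wrist_force: [-0.8, -0.5, -1.4]
gripper_width: 0.294
gripper_force: 29.9
```

```bash
cat > tip.py <<'E'
from h import *
import sys
T=r.sense()["tcp_pos"];z=float(sys.argv[1])
for n in("scene","top"):
    grab(n)
p=np.load("pics/top.npz")["p"];q=np.load("pics/scene.npz")["p"]
u,v,a,b=map(int,sys.argv[3:7])
A=cv2.resize(p[v-20:v+20,u-20:u+20,::-1],(390,390),interpolation=cv2.INTER_CUBIC);B=cv2.resize(q[b-20:b+20,a-20:a+20,::-1],(390,390),interpolation=cv2.INTER_CUBIC)
cv2.imwrite(f"pics/{sys.argv[2]}.png",np.clip(np.hstack([A,B])*1.4,0,255).astype(np.uint8))
go(T)
E
python3 tip.py .107 tall 301 153 185 198
```

```text
t 15.4 tcp [ 0.6396 -0.1041  0.1659] F [-0.3  0.3 -0.6] w 0.296 shift [-0.    0.01  0.01]
```

View pics/tall.png

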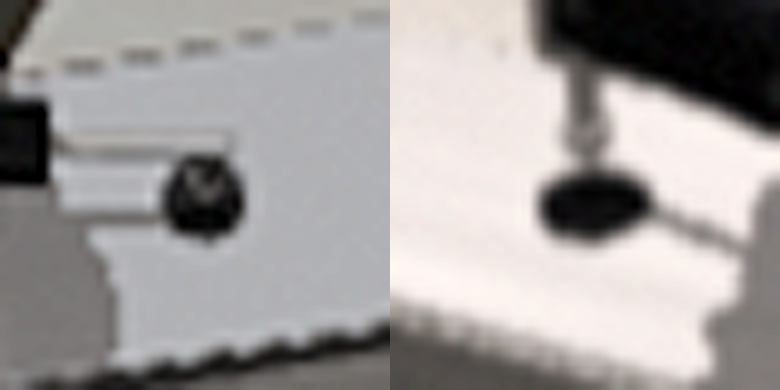

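Both views show the tip just above the black disc (left crop 205,180 vs disc 205,197; right crop 588,150 vs 595,207). It is about 2 mm too far in +x. I correct that and lower.

Request:
jog_arm(plan="0 0.08 0.2 0 0 0 1;0 0 0.15 0 0 0 1;0 0 0.1 0 0 0 1;0 0 0.04 0 0 0 1;0 0 0.03 0 0 0 1;0 0 0.03 0 0 0 1;0 0 0.02 0 0 0 1;0 0 0.02 0 0 0 1;0 0 0 0 0 0 1;0 0 0 0 0 0 1")

```text
time_s: 16.4
tcp_pos: [0.6371, -0.1041, 0.1504]
ee_rot: [[-0.051, -0.999, 0.0], [-0.999, 0.051, 0.0], [-0.0, -0.0, -1.0]]
wrist_force: [-0.2, -0.6, -2.1]
gripper_width: 0.296
gripper_force: 29.9
```

Request:
jog_arm(plan="0 0 0.02 0 0 0 1;0 0 0.02 0 0 0 1;0 0 0.02 0 0 0 1;0 0 0.02 0 0 0 1;0 0 0.02 0 0 0 1;0 0 0.02 0 0 0 1;0 0 0 0 0 0 1;0 0 0 0 0 0 1;0 0 0 0 0 0 1;0 0 0 0 0 0 1")

```text
time_s: 17.4
tcp_pos: [0.6372, -0.104, 0.1475]
ee_rot: [[-0.051, -0.999, 0.0], [-0.999, 0.051, 0.0], [-0.0, -0.0, -1.0]]
wrist_force: [0.4, 1.6, -0.4]
gripper_width: 0.295
gripper_force: 29.9
```

Request:
jog_arm(plan="0 0 0.02 0 0 0 1;0 0 0.02 0 0 0 1;0 0 0.02 0 0 0 1;0 0 0 0 0 0 1;0 0 0 0 0 0 1;0 0 0 0 0 0 1;0 0 0 0 0 0 1;0 0 0 0 0 0 1;0 0 0 0 0 0 1;0 0 0 0 0 0 1")

```text
time_s: 18.4
tcp_pos: [0.6372, -0.1041, 0.1459]
ee_rot: [[-0.051, -0.999, 0.0], [-0.999, 0.051, -0.0], [0.0, -0.0, -1.0]]
wrist_force: [1.3, 0.9, 0.6]
gripper_width: 0.293
gripper_force: 30.0
```

```bash
python3 - <<'E'
from h import *
F=[];M=[]
for i in range(12):
    r.capture("scene");s=r.sense();F.append(s["wrist_force"]);M.append(s["moment"])
print(np.mean(F,0).round(2),np.std(F,0).round(2),np.mean(M,0).round(3))
E
python3 tip.py .107 tall2 301 153 185 198
```

```text
[1.12 1.63 1.59] [0.52 0.38 0.35] [ 0.15  -0.208  0.1  ]
t 19.1 tcp [ 0.6371 -0.1041  0.1458] F [0.5 0.9 1.9] w 0.291 shift [-0. -0.  0.]
```

View pics/tall2.png

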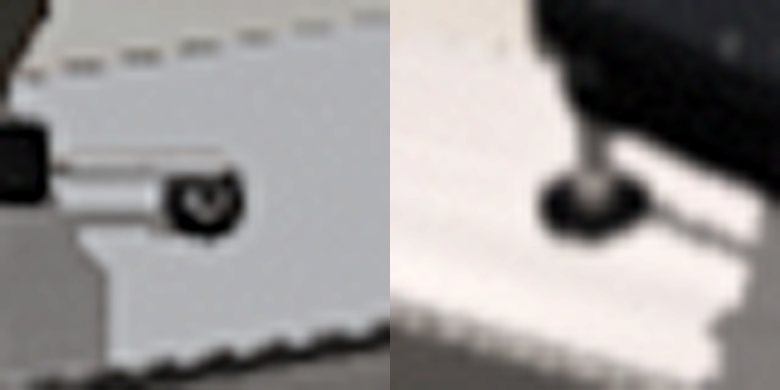

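The tip sits in the middle of the tall pan's disc in both views (left crop 205,200; right 593,195), with about 3 N of contact held for over 1 s. Next is the low pan.

Request:
jog_arm(plan="0 0 -0.4 0 0 0 1;0 0 -0.6 0 0 0 1;0 0 -0.6 0 0 0 1;0.3 0.8 0 0 0 0 1;0.36 1 0 0 0 0 1;0.36 1 0 0 0 0 1;0.36 1 0 0 0 0 1;0.36 1 0 0 0 0 1;0.36 1 0 0 0 0 1;0.36 1 0 0 0 0 1")

```text
time_s: 20.1
tcp_pos: [0.4618, -0.1571, 0.1854]
ee_rot: [[-0.052, -0.999, -0.003], [-0.999, 0.052, 0.001], [-0.0, 0.003, -1.0]]
wrist_force: [0.2, -0.6, -1.6]
gripper_width: 0.3
gripper_force: 30.0
```

Request:
jog_arm(plan="0.02 0.18 0.3 0 0 0 1;0 0 0.6 0 0 0 1;0 0 0.6 0 0 0 1;0 0 0.6 0 0 0 1;0 0 0.4 0 0 0 1;0 0 0.15 0 0 0 1;0 0 0.05 0 0 0 1;0 0 0 0 0 0 1;0 0 0 0 0 0 1;0 0 0 0 0 0 1")

```text
time_s: 21.1
tcp_pos: [0.46, -0.1571, 0.1189]
ee_rot: [[-0.051, -0.999, 0.001], [-0.999, 0.051, -0.0], [-0.0, -0.001, -1.0]]
wrist_force: [-0.4, 0.1, -2.5]
gripper_width: 0.294
gripper_force: 30.0
```

```bash
python3 tip.py .072 low 318 206 211 171
```

```text
t 21.2 tcp [ 0.4599 -0.1571  0.1187] F [ 0.3 -0.7 -1.9] w 0.295 shift [-0.   -0.01 -0.01]
```

View pics/low.png

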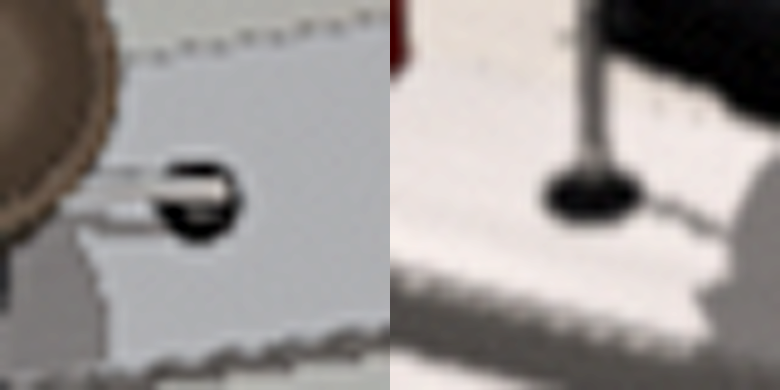

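The tip hovers centred over the low pan's disc (left 200,200; right 592,195). Lowering, then holding.

Request:
jog_arm(plan="0 0 0.1 0 0 0 1;0 0 0.08 0 0 0 1;0 0 0.05 0 0 0 1;0 0 0.03 0 0 0 1;0 0 0.02 0 0 0 1;0 0 0.02 0 0 0 1;0 0 0.02 0 0 0 1;0 0 0 0 0 0 1;0 0 0 0 0 0 1;0 0 0 0 0 0 1")

```text
time_s: 22.2
tcp_pos: [0.46, -0.157, 0.1106]
ee_rot: [[-0.051, -0.999, 0.001], [-0.999, 0.051, -0.0], [-0.0, -0.001, -1.0]]
wrist_force: [0.3, 1.2, 2.1]
gripper_width: 0.291
gripper_force: 30.0
```

```bash
cat > f.py <<'E'
from h import *
F=[]
for i in range(10):
    r.capture("scene");F.append(r.sense()["wrist_force"])
print(np.mean(F,0).round(2),np.std(F,0).round(2));go(r.sense()["tcp_pos"])
E
python3 f.py
```

```text
[0.11 2.   1.9 ] [0.66 0.58 0.9 ]
t 22.7 tcp [ 0.4599 -0.1571  0.1104] F [1.2 2.8 2.3] w 0.299 shift [0. 0. 0.]
```

Request:
jog_arm(plan="0 0 0 0 0 0 1;0 0 0 0 0 0 1;0 0 0 0 0 0 1;0 0 0 0 0 0 1;0 0 0 0 0 0 1;0 0 0 0 0 0 1;0 0 -0.4 0 0 0 1;0 0 -0.9 0 0 0 1;0 0 -0.9 0 0 0 1;0 0 -0.9 0 0 0 1")

```text
time_s: 23.7
tcp_pos: [0.4584, -0.1572, 0.1883]
ee_rot: [[-0.052, -0.999, -0.003], [-0.999, 0.052, 0.0], [-0.0, 0.003, -1.0]]
wrist_force: [0.1, -0.2, -1.9]
gripper_width: 0.295
gripper_force: 30.0
```

Request:
jog_arm(plan="-0.5 -0.3 -0.5 0 0 0 1;-1 -0.65 0 0 0 0 1;-1 -0.65 0 0 0 0 1;-1 -0.65 0 0 0 0 1;-1 -0.65 0 0 0 0 1;-1 -0.65 0 0 0 0 1;-1 -0.65 0 0 0 0 1;-1 -0.65 0 0 0 0 1;-1 -0.65 0 0 0 0 1;-1 -0.65 0 0 0 0 1")

```text
time_s: 24.7
tcp_pos: [0.6249, 0.0727, 0.1997]
ee_rot: [[-0.052, -0.999, -0.003], [-0.999, 0.052, -0.001], [0.001, 0.003, -1.0]]
wrist_force: [0.2, 0.0, -1.9]
gripper_width: 0.295
gripper_force: 30.0
```

Request:
jog_arm(plan="-1 -0.65 0 0 0 0 1;-1 -0.65 0 0 0 0 1;-0.7 -0.45 0 0 0 0 1;-0.3 -0.1 0 0 0 0 1;0 0 0 0 0.4 0 1;0 0 0 0 0.5 0 1;0 0 0 0 0.5 0 1;0 0 0 0 0.25 0 1;0 0 0 0 0 0 1;0 0 0 0 0 0 1")

```text
time_s: 25.7
tcp_pos: [0.675, 0.1444, 0.2002]
ee_rot: [[-0.05, -0.999, -0.013], [-0.972, 0.052, -0.227], [0.228, 0.001, -0.974]]
wrist_force: [-0.5, -0.1, -1.3]
gripper_width: 0.296
gripper_force: 30.0
```

```bash
python3 look.py scene tray 210 90 400 260; python3 -c "
from h import *
go([.674,.145,.03],(-.07,-.9975),13.2)"
```

```text
scale 3.411764705882353
t 25.75 tcp [0.6753 0.1442 0.2006] F [-0.5 -0.5 -1.5] w 0.293 shift [-1.58  0.05  6.64]
turn [-0.03  0.01  0.13] shift in goal axes [-1.59  0.05  6.64]
```

View pics/tray.png

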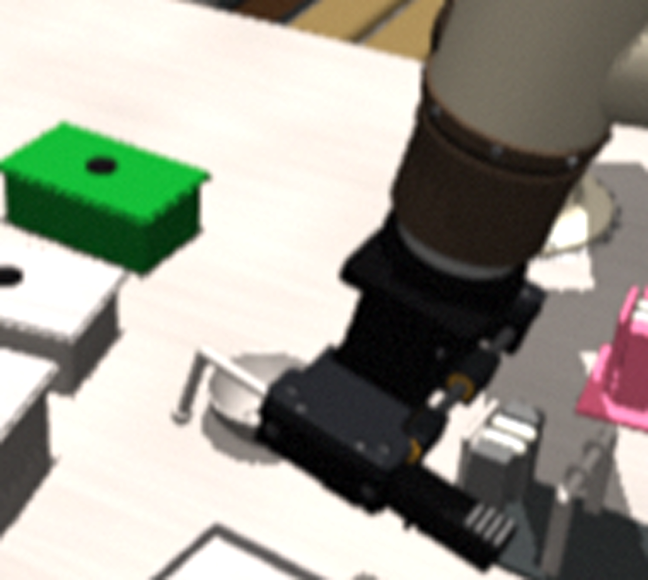

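The probe is held tilted above the tray area, tip at crop 185,410 and tail at 490,530. Lowering.

Request:
jog_arm(plan="-0.15 0 0.65 0 0 0.07 1;-0.2 0 0.85 0 0 0.06 1;-0.2 0 0.85 0 0 0 1;-0.2 0 0.85 0 0 0 1;-0.2 0 0.85 0 0 0 1;-0.2 0 0.85 0 0 0 1;-0.19 0 0.8 0 0 0 1;-0.12 0 0.5 0 0 0 1;-0.05 0 0.2 0 0 0 1;0 0 0 0 0 0 1")

```text
time_s: 26.75
tcp_pos: [0.6761, 0.1445, 0.0358]
ee_rot: [[-0.068, -0.998, -0.012], [-0.971, 0.069, -0.228], [0.229, -0.004, -0.974]]
wrist_force: [-0.2, -0.3, -1.4]
gripper_width: 0.297
gripper_force: 30.0
```

Request:
jog_arm(plan="-0.02 0 0.1 0 0 0 1;-0.02 0 0.1 0 0 0 1;-0.02 0 0.1 0 0 0 1;-0.02 0 0.08 0 0 0 1;-0.02 0 0.08 0 0 0 1;0 0 0.04 0 0 0 1;0 0 0.04 0 0 0 1;0 0 0 0 0 0 1;0 0 0 0 0 0 1;0 0 0 0 0 0 1")

```text
time_s: 27.75
tcp_pos: [0.6761, 0.1444, 0.0224]
ee_rot: [[-0.068, -0.998, -0.011], [-0.971, 0.069, -0.228], [0.228, -0.004, -0.974]]
wrist_force: [-0.7, 0.3, -0.8]
gripper_width: 0.294
gripper_force: 30.0
```

Request:
jog_arm(plan="0 0 0.04 0 0 0 1;0 0 0.04 0 0 0 1;0 0 0.04 0 0 0 1;0 0 0.03 0 0 0 1;0 0 0 0 0 0 1;0 0 0 0 0 0 1;0 0 0 0 0 0 1;0 0 0 0 0 0 1;0 0 0 0 0 0 1;0 0 0 0 0 0 1")

```text
time_s: 28.75
tcp_pos: [0.676, 0.1435, 0.02]
ee_rot: [[-0.068, -0.998, -0.011], [-0.971, 0.069, -0.228], [0.229, -0.005, -0.973]]
wrist_force: [-3.5, -0.0, 6.4]
gripper_width: 0.293
gripper_force: 30.0
```

```bash
python3 f.py; python3 -c "
from h import *
print(r.sense()['moment'])"
```

```text
[-3.56  0.29  6.48] [0.43 0.8  0.52]
t 29.25 tcp [0.676  0.1435 0.02  ] F [-3.2 -1.3  6.1] w 0.294 shift [0. 0. 0.]
[ 0.41819795  1.14998043 -0.09976832]
```

Firm contact with the tray. Releasing and withdrawing along the tool axis.

Request:
jog_arm(plan="0 0 0 0 0 0 0.35;0 0 0 0 0 0 0.3;0 0 0 0 0 0 0.2;0 0 0 0 0 0 0;0 0 0 0 0 0 0;0 0 0 0 0 0 -0.2;0 0 0 0 0 0 -0.2;0 0 0 0 0 0 -0.2;0 0 0 0 0 0 -0.2;0 0 0 0 0 0 -0.2")

```text
time_s: 30.25
tcp_pos: [0.6759, 0.1434, 0.0186]
ee_rot: [[-0.068, -0.998, -0.012], [-0.971, 0.069, -0.228], [0.228, -0.004, -0.974]]
wrist_force: [-0.2, 0.2, 0.3]
gripper_width: 0.594
gripper_force: 0.0
```

Request:
jog_arm(plan="0 0 -0.3 0 0 0 -0.2;0 0 -0.5 0 0 0 -0.2;0 0 -1 0 0 0 -0.2;0 0 -1 0 0 0 -0.2;0 0 -1 0 0 0 -0.2;0 0 -1 0 0 0 -0.2;-1 0 -1 0 0 0 -0.2;-1 0 -1 0 0 0 -0.2;-1 0 -1 0 0 0 -0.2;0 0 0 0 0 0 -0.2")

```text
time_s: 31.25
tcp_pos: [0.6848, 0.2655, 0.1958]
ee_rot: [[-0.065, -0.998, -0.003], [-0.973, 0.064, -0.224], [0.223, -0.012, -0.975]]
wrist_force: [0.3, -0.9, -0.3]
gripper_width: 0.599
gripper_force: 0.0
```

```bash
python3 look.py scene end 80 100 400 360; python3 f.py
```

```text
scale 2.230769230769231
[ 0.07 -0.08 -0.12] [0.65 0.6  0.6 ]
t 31.8 tcp [0.6833 0.2601 0.1911] F [-1.  -0.3 -0. ] w 0.598 shift [0. 0. 0.]
```

View pics/end.png

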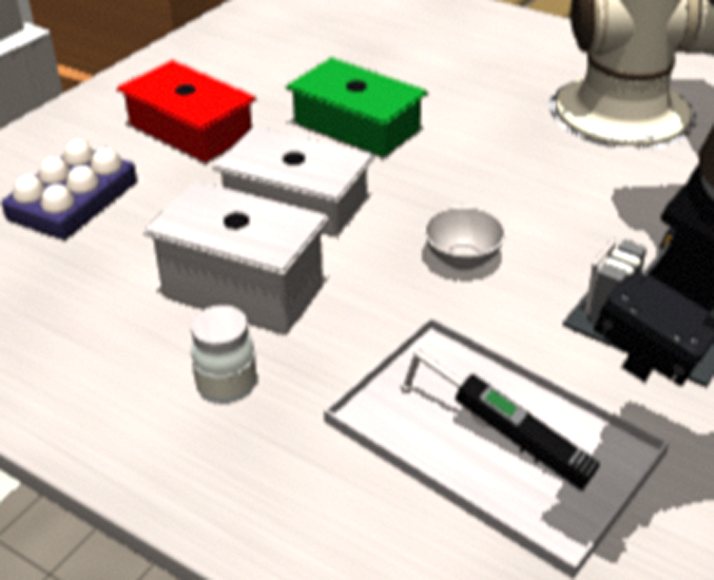

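The probe lies inside the tray rim (tip at crop 405,388, tail at 590,470). The eggs, jar and bowl are where they were, and the gripper is clear.

```bash
python3 -c "
from h import *
print(r.finish_job())"
```

```text
the job is handed in; nothing more can be done
None
```

I pressed the probe out of its catch, held its tip about a second or more on the taller and then the lower pan's disc, and left it lying inside the tray. The job was handed in at about 32 s, with the eggs, jar and bowl where they started.

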